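Fit the keyed riser onto the bottom box of a seed planter

TASK

Make the planter taller: pick up the long riser frame (the oblong one, the same length and width as the planter box, not the square one) by its handle and set it on top of the planter that is screwed to the plywood board, turned so that its lugs drop into the notches in the planter's rim and it sits level and fully down. Lower it into place rather than dropping it, let go, and leave the square riser where it stands.

Things in the scene. Friction and masses are not known exactly. Their poses are not given: they have to be found in the camera images.
- riser_handle (a point): Long riser: loose white plastic frame 140 (its x) x 90 mm (y), walls 10 thick, 40 high, 0.15-0.31 kg. A lug 16 mm deep is under the middle of each wall (24 wide on short walls, 40 on long); it stands on them. Point: centre of its handle, a bar along y above the frame's middle, 14 wide (x), 14 high, 90 long; 94 above the lug tips, 78 above the walls' bottom edge, 38 above their top. z up; half turn is the same.
- planter_rim (a point): Planter: fixed white open box 140 (its x) x 90 mm (y), walls 10 thick, on a plywood board 190 x 140 x 12. Mid-wall rim notches 20 mm deep, 40 wide in the short walls, 56 in the long: 8 to spare each side of a lug. Point: centre of the box at rim height, 102 above the worktop. z up; half turn is the same. With the long riser home, its walls rest on the rim and its handle is 78 mm above this point, x parallel.
- small_riser_handle (a point): Square riser, left alone: loose white frame like the long riser, same walls, lugs and handle, but 90 x 90 mm; it does not fit the planter. Point: centre of its handle bar, 94 mm above the worktop. Also about, 120 mm or more from the middles of risers and planter: a cut-off clear bottle and a jar, under 100 mm tall, and a flat wooden label stick.
Things that resemble listed ones, but are neither listed nor needed, are in the scene too. What is shaped like the part that bears riser_handle but blue, purple or turquoise is not meant.

How it is judged:
By the outcome, as a careful person would: the job done as asked, in the order asked, and still so for the second after the job is handed in, with the robot touching nothing.
It also fails if it takes over 37 s, if anything falls off the work surface, if the arm or the gripper's body presses on something with over 40 N, if the wrist force passes 120 N, or if a joint passes its speed limit or range.

ROBOT

A 7-joint arm with a two-finger parallel gripper is mounted at the origin on the work surface. World frame = base frame: x ahead of the robot, y to its left, z up, the work surface at z = 0. Lengths are in m, angles in rad, forces in N, time in s.
With the tool pointing down it reaches from about 0.425 to 0.925 m from the base axis. Payload 6.8 kg.
Tool frame: the origin (TCP) lies at the centre of the arm's flange, where the gripper is bolted on; the fingertips stand 173 mm ahead of it and the grasp point (between the pads) lies 155 mm ahead of it; x points along the fingers, y is the direction in which the jaws open and shut, and the axes are right-handed (so a half turn about x gives the same grasp; the last joint's range is limited). The gripper opens to 85 mm and grips with 20 to 120 N. Pads are 22 mm wide; open, the fingers measure 114 mm over their backs; the gripper's body (76 mm by 85 mm) begins 54 mm behind the grasp point. The pads swing forward as they close: fully open they stand 13 mm farther back than shut.
Start: joints at [-1.458, 0.477, 0.022, 1.555, -0.011, 1.109, -0.083], TCP at [0.148, 0.659, 0.405] pointing down, gripper open.
Joint ranges: [-2.96, 2.96], [-0.34, 2.1], [-1.41, 1.46], [0.24, 2.44], [-1.37, 4.51], [0.17, 1.92], [-2.96, 2.96]. Speed limits (rad/s): [2.39, 2.39, 3.14, 3.14, 3.14, 3.14, 3.14].

INTERFACE

Orientations are given as a unit quaternion [w, x, y, z].
In Python, from rig import env gives the robot as it stands. Calls block until the motion is done:
- env.move_ptp(position, orientation): joint-space move of the TCP to a pose.
- env.movel(position, ori=None, speed=0.15, force_limit=None): straight line of the TCP; ori=None keeps the orientation; speed is the mean speed in m/s. With force_limit (N) it stops when the force on the tool has changed by that much, and returns True; else False.
- env.goto_joints(angles): joint-space move.
- env.grip(opening, strength=None): finger opening in m; strength is the grip in N (None keeps the last); returns when the fingers have stopped.
- env.hold(seconds).
- env.ik(position, orientation): joint angles nearest the present ones, or None.
- env.observe(): the state.
- env.snapshot(name): name is "side" or "top" or "wrist"; returns a dict with "frame" (400x640x3 uint8, blue, green, red), "depth" (400x640 float32, m along the optical axis (not along the pixel's ray), 0 where there is no reading), "camera_matrix" (3x3 intrinsics, pixels), "k1" (the pictures are not rectified: a ray, as slopes to the right and down, at radius r is drawn at 1 + k1 r^2 times it, then the intrinsics apply), "rvec" (rotation vector, rad) and "tvec" (3), from world to camera coordinates, as OpenCV has them. Camera axes: x right, y down, z forward; pixel columns grow to the right and rows downward; lengths in m; the calibration is good to about 2 mm. A picture is of the moment at which its call begins.
A pose or a line that the arm cannot do raises env.MotionError and nothing moves.
- env.finish_job(): hands the job in, once; it reports no verdict.
The state is a dict: "time": time; "qpos": joint angles; "dq": joint speeds; "effort": joint torques, N m; "tool_pos": TCP position; "ee_rot": TCP orientation; "force": force on the tool from outside, world axes, zero at the start; "torque": the same for the moment, N m; "grip_width": finger opening in m.
Only numpy, scipy, OpenCV 4.12 (cv2) and the standard library are available. Lean on these libraries where they do the work, as an engineer would, in place of code of your own. Each camera call takes 0.05 s, during which the arm holds its last target. There are 200 camera calls.

## Working session

There is one attempt and no reset: what is moved stays moved. The work goes in short steps, each a Python script; the robot and the scene stay as the last script left them, time stands still between calls to the robot, and variables do not carry over. Pictures are saved under pics/ and viewed, about 8 in all and at most 12, crops included, and the job is handed in when it is done.

```bash
ls; mkdir -p pics
python3 - <<'E'
from rig import env
import cv2,numpy as np,pickle
o=env.observe();print(o)
for n in("top","side"):
    s=env.snapshot(n);pickle.dump(s,open(f"pics/{n}0.pkl","wb"));cv2.imwrite(f"pics/{n}0.png",s["frame"])
    R=cv2.Rodrigues(np.array(s["rvec"]))[0];print(n,s["camera_matrix"],s["k1"],-R.T@np.array(s["tvec"]).ravel(),R[2],(s["depth"]>0).mean())
E
```

```text
pics
{'time': 0.0, 'qpos': array([-1.45810341,  0.47782045,  0.02236341,  1.55647723, -0.01151723,
        1.10932484, -0.08312831]), 'dq': array([ 5.89547890e-04,  1.69349905e-03,  1.35272998e-03,  2.01080677e-05,
       -1.42339060e-05, -1.80611355e-04,  5.24438919e-04]), 'effort': array([ 7.65088007e-04, -5.96467710e+01,  1.60782617e+00, -2.81189150e+01,
        1.23030500e-02,  9.49789421e-03,  9.16317262e-07]), 'tool_pos': array([0.14776725, 0.65833323, 0.40370135]), 'ee_rot': array([ 0.70277527,  0.07724435,  0.70282585, -0.07858791]), 'force': array([-0.63932368,  0.82596025, -0.1436605 ]), 'torque': array([ 0.01429055, -0.02861269,  0.04533664]), 'grip_width': 0.08573309082235295}
top [[502.07452351   0.         327.76407072]
 [  0.         502.07452351 200.28765599]
 [  0.           0.           1.        ]] -0.13043251303041617 [0.31409739 0.09062858 1.76984446] [ 0.13035929 -0.01008391 -0.99141554] 0.99582421875
side [[384.32433958   0.         324.40671728]
 [  0.         384.32433958 197.07837923]
 [  0.           0.           1.        ]] 0.014858027503743293 [ 0.14045195 -0.56951468  0.71320448] [ 0.37912264  0.67196208 -0.63618628] 0.99598046875
```

View pics/top0.png

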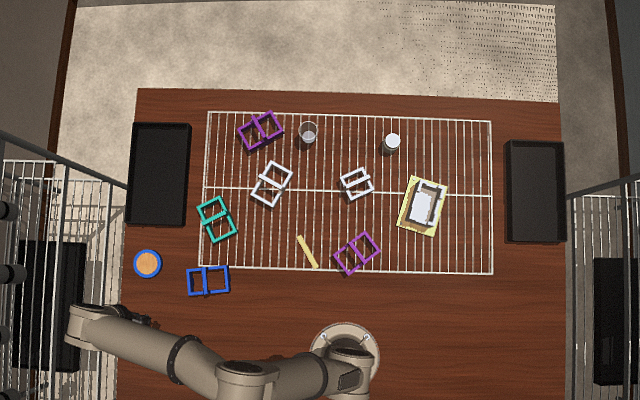

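View pics/side0.png

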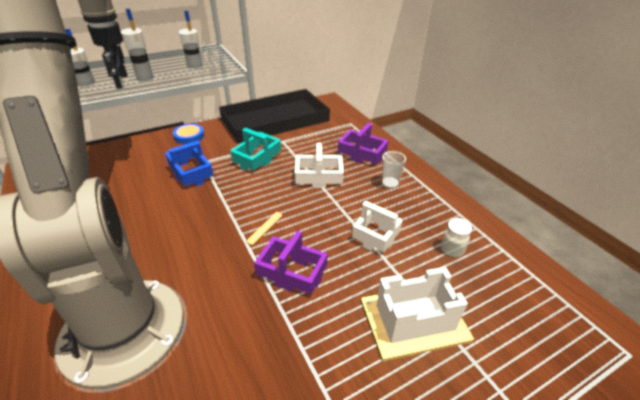

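The top view shows the long white riser at about (271,184), the square one at (356,184) and the planter at (422,207). In the side view the long riser's handle is near (319,158), the square riser is at (377,225) and the planter at (421,305). Next I measure coarsely from both views.

```bash
cat > h.py <<'E'
import cv2,numpy as np,pickle
from scipy.spatial.transform import Rotation as Ro
def cam(s):
    R=cv2.Rodrigues(np.array(s["rvec"],float))[0];return R,-R.T@np.array(s["tvec"],float).ravel()
def rays(s,uv):
    uv=np.array(uv,float).reshape(-1,2);K=s["camera_matrix"];R,C=cam(s)
    d=np.array([(uv[:,0]-K[0,2])/K[0,0],(uv[:,1]-K[1,2])/K[1,1]]).T;p=d.copy()
    for _ in range(20): p=d/(1+s["k1"]*(p**2).sum(1,keepdims=True))
    return C,np.c_[p,np.ones(len(p))]@R
def plane(s,uv,z):
    C,d=rays(s,uv);return C+d*((z-C[2])/d[:,2])[:,None]
def cloud(s):
    v,u=np.mgrid[:400,:640];C,d=rays(s,np.c_[u.ravel(),v.ravel()])
    P=C+d*s["depth"].reshape(-1,1)  # d has unit optical depth
    return P.reshape(400,640,3)
def tri(s1,uv1,s2,uv2):
    A=np.zeros((3,3));b=np.zeros(3);L=[]
    for s,uv in((s1,uv1),(s2,uv2)):
        C,d=rays(s,uv);d=d[0]/np.linalg.norm(d[0]);M=np.eye(3)-np.outer(d,d);A+=M;b+=M@C;L.append((C,M))
    X=np.linalg.solve(A,b);return X,[np.linalg.norm(M@(X-C)) for C,M in L]
def white(s):
    h=cv2.cvtColor(s["frame"],cv2.COLOR_BGR2HSV);return (h[...,1]<60)&(h[...,2]>110)
def snap(env,n,f):
    s=env.snapshot(n);pickle.dump(s,open(f"pics/{f}.pkl","wb"));cv2.imwrite(f"pics/{f}.png",s["frame"]);return s
def down(th): # tool x down, jaws (tool y) at angle th in the xy plane
    x=np.array([0,0,-1.]);y=np.array([np.cos(th),np.sin(th),0]);return Ro.from_matrix(np.c_[x,y,np.cross(x,y)]).as_quat()[[3,0,1,2]]
E
python3 - <<'E'
from h import *
t=pickle.load(open("pics/top0.pkl","rb"));si=pickle.load(open("pics/side0.pkl","rb"))
for n,a,b in(("long",(272,184),(319,155)),("sq",(356,184),(379,216)),("plant",(422,206),(421,295))):
    print(n,plane(t,a,.1).round(3),plane(si,b,.1).round(3),*tri(t,a,si,b))
P=cloud(t);w=white(t)
for n,(x0,x1,y0,y1) in dict(long=(245,298,155,212),sq=(335,380,162,205),plant=(395,450,170,240)).items():
    q=P[y0:y1,x0:x1];m=w[y0:y1,x0:x1]&(q[...,2]>.03);z=q[m][:,2];print(n,m.sum(),np.percentile(z,[5,25,50,75,95]).round(3))
    top=q[m&(q[...,2]>z.max()-.02)] if n!="long" else q[m&(q[...,2]>.08)]
    r=cv2.minAreaRect((q[m][:,:2]*1000).astype(np.float32));print(' all',r)
    r=cv2.minAreaRect((top[:,:2]*1000).astype(np.float32));print(' top',len(top),r)
E
```

```text
long [[0.583 0.263 0.1  ]] [[0.584 0.253 0.1  ]] [0.58619864 0.26289725 0.09319961] [np.float64(0.0024180377671450056), np.float64(0.0024180377671447857)]
sq [[ 0.592 -0.02   0.1  ]] [[ 0.587 -0.044  0.1  ]] [ 0.59923706 -0.0233842   0.07801486] [np.float64(0.003932066734529423), np.float64(0.0039320667345292834)]
plant [[ 0.525 -0.245  0.1  ]] [[ 0.529 -0.267  0.1  ]] [ 0.53369859 -0.25380502  0.08035449] [np.float64(0.008148725361615232), np.float64(0.008148725361615127)]
long 475 [0.046 0.054 0.058 0.065 0.105]
 all ((503.1036682128906, 175.69944763183594), (384.6623229980469, 154.52101135253906), 46.117897033691406)
 top 109 ((477.52362060546875, 183.8956298828125), (373.3802795410156, 47.06031799316406), 36.89693069458008)
sq 366 [0.049 0.055 0.059 0.098 0.106]
 all ((498.7125549316406, 42.04539489746094), (119.46519470214844, 362.6297912597656), 57.02235794067383)
 top 2 ((314.0973815917969, 90.62857818603516), (0.0, 0.0), 0.0)
plant 416 [0.075 0.082 0.095 0.103 0.107]
 all ((425.0992431640625, -140.41616821289062), (150.18434143066406, 490.16015625), 42.69622802734375)
 top 5 ((314.0973815917969, 90.62857818603516), (0.0, 0.0), 0.0)
```

Both views agree with the given heights: the long riser is at about (0.585,0.262). The next step is a close look at the riser and the planter with the wrist camera.

Run:
```python
from rig import env
from h import *
q=down(-.55);q2=down(-.55+np.pi)
pick=min((q,q2),key=lambda a:abs(env.ik([.58,.26,.45],a)[6]) if env.ik([.58,.26,.45],a) is not None else 9)
print(env.ik([.58,.26,.45],q),env.ik([.58,.26,.45],q2))
def go(p,f):
    env.move_ptp(p,pick);s=snap(env,"wrist",f);R,C=cam(s);print(f,env.observe()["time"],env.observe()["tool_pos"],C.round(3),R[2].round(3));return s
a=go([.58,.26,.45],"w1")
b=go([.53,-.24,.48],"w2")
cv2.imwrite("pics/w12.png",cv2.resize(np.vstack([a["frame"],b["frame"]]),(480,600)))
for s in(a,b):
    for zn,p in(("r",[.586,.263,.094]),("p",[.53,-.25,.1])):
        print(zn,cv2.projectPoints(np.array([p]),s["rvec"],s["tvec"],s["camera_matrix"],np.array([s["k1"],0,0,0.]))[0].ravel())
```

```text
[-0.96352504  0.42155086  0.61346569  1.63452473 -0.25894174  1.16799526
 -0.8390104 ] [-0.56109985  0.37503181  0.05570631  1.60613568 -0.02223728  1.16104435
  2.09119465]
w1 2.2667 [0.57944907 0.26153015 0.44970265] [0.618 0.327 0.417] [-0.153 -0.251 -0.956]
w2 4.1417 [ 0.53083565 -0.2386545   0.47974459] [ 0.569 -0.173  0.447] [-0.153 -0.251 -0.956]
r [322.27761986 173.93766126]
p [468.51623379 486.02007257]
r [  57.18524611 -370.42574089]
p [321.87975813 182.32795613]
```

View pics/w12.png

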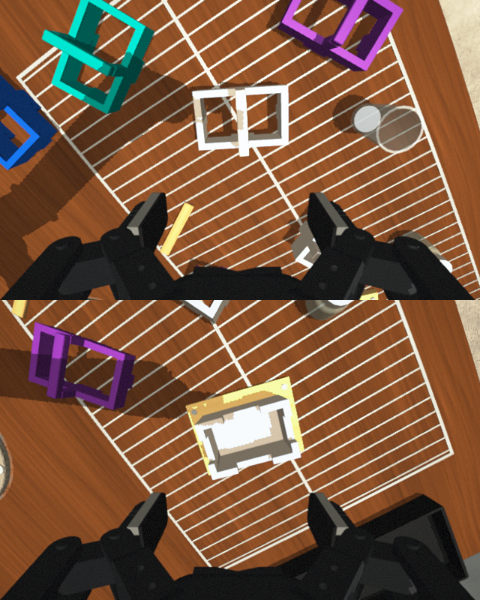

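The wrist views show the long riser at w1 full-resolution (320,162) with its bar along the image's vertical. The planter is in w2 at about (323,168), turned slightly. I now measure both precisely.

```bash
cat >> h.py <<'E'
def region(s,c,rad,zlo,zhi,zp):
    "white pixels near c whose depth height is in the band, cast on plane zp; min-area rectangle"
    P=cloud(s);m=white(s)&(s["depth"]>0)&(P[...,2]>zlo)&(P[...,2]<zhi)&(np.hypot(P[...,0]-c[0],P[...,1]-c[1])<rad)
    m=m.astype(np.uint8)
    n,l,st,_=cv2.connectedComponentsWithStats(m)
    for i in range(1,n):
        if st[i,4]<25: m[l==i]=0
    v,u=np.nonzero(m);X=plane(s,np.c_[u,v],zp)[:,:2]
    (cx,cy),(w,h),a=cv2.minAreaRect((X*1000).astype(np.float32))
    if w<h: w,h,a=h,w,a+90   # a: direction of the long side
    return np.array([cx,cy])/1000,(w,h),(a+90)%180-90,np.median(P[m>0][:,2]),m
E
python3 - <<'E'
from h import *
w1,w2,t=[pickle.load(open(f"pics/{n}.pkl","rb")) for n in("w1","w2","top0")]
def proj(s,p):return cv2.projectPoints(np.array([p],float),s["rvec"],s["tvec"],s["camera_matrix"],np.array([s["k1"],0,0,0.]))[0].ravel()
vis=[]
for n,s,c,rad,zl,zh,zp in(("handle",w1,(.586,.262),.09,.085,.115,.101),("rwall",w1,(.586,.262),.1,.048,.066,.056),("rim",w2,(.53,-.25),.1,.094,.115,.102)):
    for nn,q in((n,s),(n+" top",t)):
        r=region(q,c,rad,zl,zh,zp);print(nn,*[np.round(x,4) for x in r[:4]],r[4].sum())
        if q is t: pt=proj(t,[*r[0],zp])
        else: pw=proj(s,[*r[0],zp]);f=s["frame"].copy();f[r[4]>0]=(0,0,255);vis.append(f[60:280,180:460])
    X,e=tri(s,pw,t,pt);print("  two-view",X.round(4),np.round(e[0],4))
cv2.imwrite("pics/vis.png",np.hstack(vis)[:, :])
E
```

```text
handle [0.5918 0.2716] [89.4342 13.7946] 62.4689 0.099 1209
handle top [0.5923 0.2704] [91.7679 13.108 ] 62.3665 0.1012 105
  two-view [0.5921 0.2709 0.0994] 0.0006
rwall [0.5915 0.2709] [139.4595  90.0708] -27.5429 0.0541 3276
rwall top [0.5923 0.2713] [140.2583  91.175 ] -27.4211 0.0564 324
  two-view [0.5918 0.2712 0.0582] 0.0002
rim [ 0.5358 -0.2607] [139.4398  90.5371] -15.8173 0.1 2037
rim top [ 0.5371 -0.2622] [141.4299  92.2804] -15.9248 0.1027 210
  two-view [ 0.5363 -0.2604  0.1065] 0.0008
```

```bash
python3 -c "
import cv2;f=cv2.imread('pics/vis.png');cv2.imwrite('pics/vis2.png',cv2.resize(f,(798,209)))"
```

```text
(no output)
```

View pics/vis2.png

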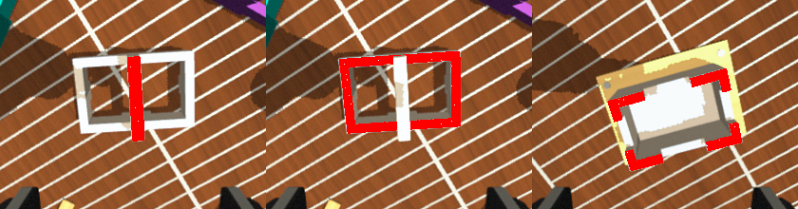

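Sizes match (90x14, 140x90, 140x90), so the riser is at (0.592,0.271) with yaw −27.5° and the planter at (0.536,−0.261) with yaw −15.9°. I'll grasp the riser now.

```bash
python3 - <<'E'
from rig import env
from h import *
th=np.radians(-27.5);q=down(th)
def st(m):
    o=env.observe();R=Ro.from_quat(o["ee_rot"][[1,2,3,0]]).as_matrix();print(m,round(o["time"],2),o["tool_pos"].round(4),"jaw",np.degrees(np.arctan2(R[1,1],R[0,1])).round(2),"tilt",R[:,0].round(4),o["force"].round(2),o["torque"].round(2),round(o["grip_width"],4))
p=[.592,.271]
env.move_ptp([*p,.36],q);st("above")
print(env.movel([*p,.251],speed=.15,force_limit=15));st("down")
env.grip(0.0,60);st("grip")
env.movel([*p,.30],speed=.1);st("lift")
env.movel([*p,.43],speed=.25)
env.hold(.2);st("up");snap(env,"wrist","w3");snap(env,"side","s3")
E
python3 -c "
import cv2,numpy as np;cv2.imwrite('pics/v3.png',cv2.resize(np.vstack([cv2.imread('pics/w3.png'),cv2.imread('pics/s3.png')]),(480,600)))"
```

```text
above 6.05 [0.5926 0.2691 0.3607] jaw -27.66 tilt [ 1.e-03 -2.e-04 -1.e+00] [-0.02  0.85 -0.41] [-0.01 -0.02  0.01] 0.0852
False
down 6.92 [0.5926 0.2709 0.2519] jaw -27.52 tilt [ 1.5e-03  4.0e-04 -1.0e+00] [ 0.67 -0.06 -0.04] [-0.02 -0.01 -0.03] 0.0855
grip 7.58 [0.5922 0.271  0.2513] jaw -27.5 tilt [ 5.e-04  2.e-04 -1.e+00] [-0.16 -0.02  3.12] [-0.    0.07 -0.  ] 0.0128
lift 8.22 [0.5918 0.2711 0.3001] jaw -27.49 tilt [-0.e+00  5.e-04 -1.e+00] [ 0.57  0.58 -2.46] [-0.02  0.   -0.01] 0.0128
up 9.08 [0.5914 0.2712 0.4279] jaw -27.5 tilt [-0.003  -0.0017 -1.    ] [ 0.12  0.26 -1.87] [ 0.   -0.03 -0.05] 0.0131
```

View pics/v3.png

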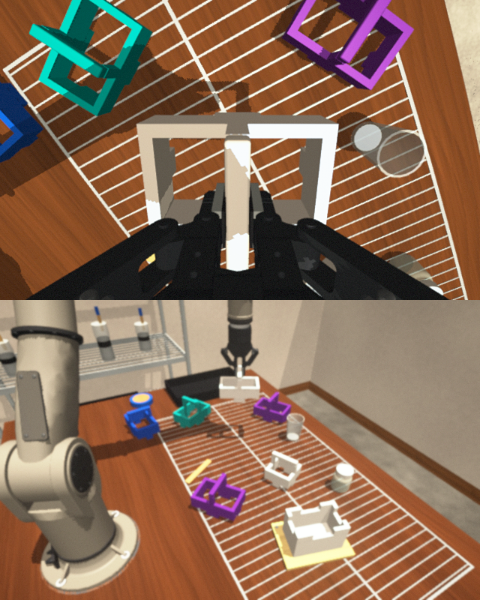

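Riser is held level and centred in the jaws (bar at (237,200) in the w3 half; side half shows it hanging straight). I carry it over the planter and pause just above the rim to check alignment.

```bash
cat >> h.py <<'E'
def st(env,m):
    o=env.observe();R=Ro.from_quat(o["ee_rot"][[1,2,3,0]]).as_matrix();print(m,round(o["time"],2),o["tool_pos"].round(4),"jaw",np.degrees(np.arctan2(R[1,1],R[0,1])).round(2),"tilt",R[:,0].round(4),o["force"].round(2),o["torque"].round(2),round(o["grip_width"],4))
E
python3 - <<'E'
from rig import env
from h import *
q=down(np.radians(-15.85));p=[.5363,-.2609]
print(env.ik([*p,.43],q))
env.move_ptp([*p,.44],q);st(env,"above")
env.movel([*p,.372],speed=.12);env.hold(.3);st(env,"near")
snap(env,"side","s4");snap(env,"top","t4")
a=cv2.imread("pics/s4.png")[200:360,320:520];b=cv2.imread("pics/t4.png")[140:260,350:500]
cv2.imwrite("pics/v4.png",np.hstack([cv2.resize(a,(500,400)),cv2.resize(b,(300,240))[:240] if 0 else np.vstack([cv2.resize(b,(300,240)),np.zeros((160,300,3),np.uint8)])]))
E
```

```text
[-0.46897681  0.5934519   1.21173062  1.77144506 -0.59520537  1.20488945
  0.637738  ]
above 11.12 [ 0.5371 -0.2598  0.4398] jaw -15.74 tilt [-0.e+00  5.e-04 -1.e+00] [ 1.06 -0.15 -2.8 ] [ 0.06  0.01 -0.01] 0.0126
near 12.13 [ 0.5364 -0.261   0.3725] jaw -15.84 tilt [ 8.e-04 -2.e-04 -1.e+00] [ 0.14  0.13 -1.97] [-0.01  0.01  0.02] 0.0127
```

View pics/v4.png

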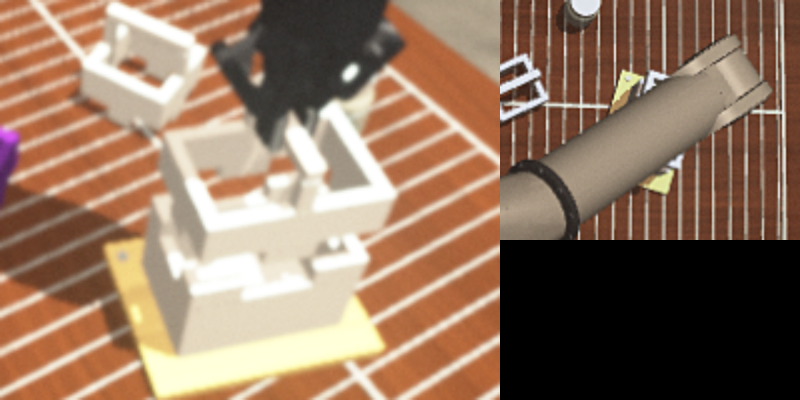

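The riser hangs over the planter with its lugs (crop near (215,270) and (300,235)) above the notches. Lowering it gently with a force stop.

Run:
```python
from rig import env
from h import *
p=[.5363,-.2609]
print(env.movel([*p,.346],speed=.05,force_limit=10));st(env,"a")
print(env.movel([*p,.332],speed=.02,force_limit=8));env.hold(.2);st(env,"b")
snap(env,"side","s5")
cv2.imwrite("pics/v5.png",cv2.resize(cv2.imread("pics/s5.png")[200:360,320:520],(500,400)))
```

```text
False
a 12.9 [ 0.5363 -0.261   0.346 ] jaw -15.86 tilt [-2.e-04 -2.e-04 -1.e+00] [-0.43 -1.34 -2.18] [-0.04  0.02  0.01] 0.0128
True
b 13.6 [ 0.5364 -0.2609  0.3372] jaw -15.84 tilt [ 2.e-04  2.e-04 -1.e+00] [-0.77 -0.25  4.67] [0.11 0.11 0.02] 0.0131
```

View pics/v5.png

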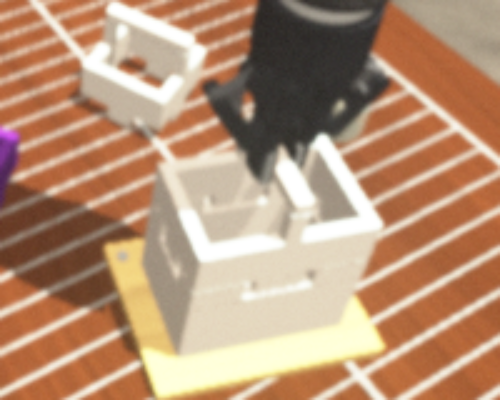

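Contact came at TCP z 0.3372, where 0.337 was predicted, and the crop shows the riser flush on the rim. Now release, retreat and check.

Run:
```python
from rig import env
from h import *
p=[.5363,-.2609]
env.grip(.05);st(env,"open")
env.movel([*p,.45],speed=.12);st(env,"up")
env.move_ptp([.50,-.02,.50],down(np.radians(-15.85)));env.hold(.2);st(env,"away")
t=snap(env,"top","t6");s=snap(env,"side","s6")
for q,n in((t,"top"),(s,"side")):
    for z0,z1,zp,m in((.125,.16,.142,"wall"),(.172,.205,.187,"handle")):
        r=region(q,(.536,-.261),.11,z0,z1,zp);print(n,m,*[np.round(x,4) for x in r[:4]],r[4].sum())
P=cloud(t);m=white(t)&(t["depth"]>0)&(P[...,2]>.125)&(P[...,2]<.16)&(np.hypot(P[...,0]-.536,P[...,1]+.261)<.11)
A=P[m];print("tilt",np.linalg.lstsq(np.c_[A[:,:2]-A[:,:2].mean(0),np.ones(len(A))],A[:,2],rcond=None)[0])
cv2.imwrite("pics/v6.png",np.hstack([cv2.resize(s["frame"][200:360,320:520],(450,360)),cv2.resize(t["frame"][150:250,340:465],(350,280)).copy() if 0 else cv2.resize(t["frame"][140:260,340:456],(348,360))]))
```

```text
open 14.09 [ 0.5361 -0.2604  0.3363] jaw -15.84 tilt [-1.5e-03  9.0e-04 -1.0e+00] [-0.81 -0.26 -0.13] [0.06 0.02 0.03] 0.0499
up 15.19 [ 0.5362 -0.2606  0.4492] jaw -15.83 tilt [-0.0026  0.0015 -1.    ] [-0.84 -0.05 -0.05] [0.01 0.02 0.01] 0.05
away 16.37 [ 0.5001 -0.0213  0.4999] jaw -16.01 tilt [-1.e-04 -9.e-04 -1.e+00] [ 0.07 -0.1   0.25] [ 0.02 -0.03 -0.05] 0.0501
top wall [ 0.5378 -0.2618] [141.6332  92.1797] -15.7441 0.1425 379
top handle [ 0.5371 -0.2606] [87.7901 15.7801] 74.464 0.1867 123
side wall [ 0.5328 -0.2615] [147.0659 110.0826] -16.1209 0.1414 1900
side handle [ 0.531  -0.2656] [98.3885 21.0432] 73.1567 0.1868 451
tilt [ 0.000849   -0.0063929   0.14242164]
```

View pics/v6.png

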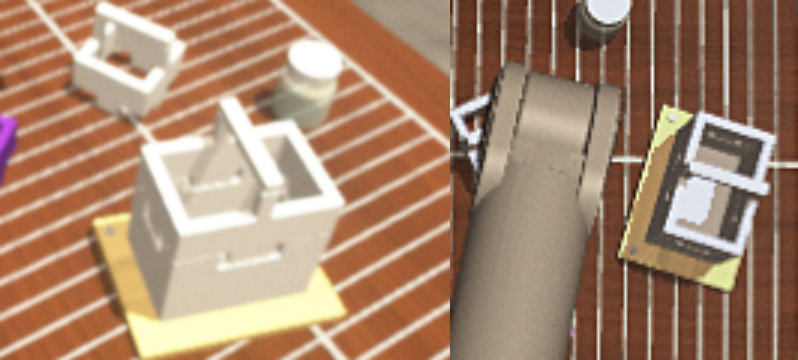

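The riser sits flush and level: wall tops at 0.1425 (0.142 expected) and handle top at 0.187 (0.187 expected). The square riser is untouched, so I'm handing in.

```bash
python3 -c "
from rig import env
print(env.finish_job(),env.observe()['time'])"
```

```text
the job is handed in; nothing more can be done
the job is handed in; nothing more can be done
```

The long riser is on the planter, fully down with its lugs in the notches, and the job was handed in at about 16.5 s of the 37 s allowed. I picked it up by the handle, turned it about 11.7° to match the planter, and lowered it until it touched. I then let go and moved the arm clear. Contact came at a tool height of 0.3372 m, where 0.337 m was expected.

**Last checks that passed:**
- **Height:** the wall tops measured 0.142 m and the handle top 0.187 m, both as they should be.
- **Position:** in the top view the centre is within about 2 mm and 0.1° of the planter's measured pose.
- **Level:** the tilt was under 0.4°, within the depth camera's noise.
- **Square riser:** it stands where it was in the side view. I checked this by eye, not by measuring.

**Disagreements:**
- **Rim height:** the two-view measurement gave 0.1065 m, against 0.102 m in the text and 0.100–0.103 m by depth.
- **Side view:** its outlines of the walls and handle came out larger and shifted by 4–8 mm. That view also takes in the wall sides, so I relied on the top view.

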